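# Index the drill fixture to the brass pulley

### The arm

A 6-joint arm with a two-finger parallel gripper is mounted at the origin on the work surface. World frame = base frame: x ahead of the robot, y to its left, z up, the work surface at z = 0. Lengths are in m, angles in degrees, forces in N, time in s.
With the tool pointing down it reaches from about 0.35 to 0.875 m from the base axis. Payload 4.2 kg.
Tool frame: the origin (TCP) lies between the finger pads; the fingertips stand 17 mm ahead of it and the grasp point (between the pads) lies 2 mm behind it; z points along the fingers, y is the direction in which the jaws open and shut (so a half turn about z gives the same grasp; the last joint's range is limited). The gripper opens to 87 mm and grips with 3 to 60 N. Pads are 19 mm wide; open, the fingers measure 117 mm over their backs; the gripper's body (75 mm by 190 mm) begins 51 mm behind the grasp point.
Start: joints at [79.79, 22.042, 0.453, 0, -68.411, -14.817], TCP at [0.264, 0.566, 0.24] pointing down, gripper open.
Joint ranges: [-179.83, 179.83], [-69.29, 118.12], [-61.27, 80.66], [-181.25, 117.63], [-171.15, -9.14], [-177.46, 177.46]. Speed limits (degrees/s): [159.86, 159.86, 180, 180, 180, 180].

### API

Orientations are given as a 3x3 rotation matrix whose columns are the frame's x, y, z axes.
In Python, from station import r gives the robot as it stands.
- The arm moves only by the shell command python3 -m creep 'ROWS'. ROWS is JSON, a list of rows, each a list of 7 numbers: the opening, from 0 (shut) to 1 (fully open), then the shift along the tool's x, y, z scaled (see below), then the turn, a rotation vector about the tool's x, y, z scaled (see below). A call has 1 to 5 rows; each row is the pose to reach, as a shift and turn from the pose measured when the call began, along the tool's axes at that moment, turning the shorter way round; what a row does not reach only later rows make up. The controller multiplies each number of a shift by 300 mm and each number of a turn by 180 degrees. A row lasts 1/12 s, in which the tool goes at most 41.7 mm and 7.16 degrees, less where a joint would pass 70% of its speed; a pose out of reach is approached as far as the arm can. A call with a number of a shift or a turn outside -1 to 1 is refused whole. A call with a gripper value outside its range is refused whole. The fingers move at their own pace and stop on an object; the grip force is fixed at half the most. Time passes only in rows, so rows that repeat a pose let the fingers close. It gives the time, the measured TCP pose, the force and the opening at its end, in the units of the state.
- r.sense(): the state, without advancing time (a new reading comes with each control period).
- r.capture(name): name is "scene" or "top"; returns the picture (480x640x3 uint8, blue, green, red); there is no depth.
- r.camera_model(name): a dict with "mtx" (3x3 intrinsics, pixels), "R" (3x3) and "t" (3): a world point X has camera coordinates R X + t. Camera axes: x right, y down, z forward; pixel columns grow to the right and rows downward; lengths in m; the calibration is good to about 2 mm. A picture is of the moment at which its call begins. camera_model takes no time and is no camera call.
- r.finish_job(): hands the job in, once; it reports no verdict.
Trained networks look in the newest picture that a camera, given by its name, has taken for a name from the list of things; names that differ only in an ending like _2 or _b are one class to them, and where a whole thing is asked for, a point or a joint stands for the part that bears it (a point fixed in the world has none). Each returns a list of dicts, best first, with "score" (0 to 1); they miss things now and then, are a little off and sometimes report something else, mostly with a low value. They report only what shows in the picture. A call takes as long as a camera call. They do not tell look-alikes from the thing itself.
- r.recognise(camera, target): "rect" ([left, top, right, bottom] as shares, 0 to 1, of the picture: columns of its width, rows of its height, round what is visible of it).
- r.outline_of(camera, target): "pixels" (480x640 bool, what is visible of it) and "rect" ([left, top, right, bottom] as shares, 0 to 1, of the picture: columns of its width, rows of its height, round what is visible of it).
The state is a dict: "time_s": time; "joints": joint angles; "joint_velocities": joint speeds; "effort": joint torques, N m; "tcp_pos": TCP position; "ee_rot": TCP orientation; "wrist_force": force on the tool from outside, world axes, zero at the start; "moment": the same for the moment, N m; "gripper_width": opening from 0.0 (shut) to 1.0 (fully open).
Only numpy, scipy, OpenCV 4.12 (cv2) and the standard library are available. Lean on these libraries where they do the work, as an engineer would, in place of code of your own. Each camera call takes 0.05 s, during which the arm holds its last target.

### The job

The brass pulley on the indexing fixture is the next to be cross-drilled: swing the red index lever clear, turn the dial the shorter way round until the brass pulley stands in front of the drill bit, and lock the dial there by pushing the lever fully home again. All pulleys stay in their nests, and the things lying about on the bench are left alone.

Things in the scene. Friction and masses are not known exactly. Their poses are not given: they have to be found in the camera images.
- fixture: The indexing drill fixture: a grey cast bed on the bench carrying a turning dial and, beside it on one side, a horizontal drilling head (dark cylindrical motor 84 mm across, chuck, drill bit). Its origin is on the bench top under the dial's axis; x points across the bed, y from the drill through the dial's axis to the index lever, z up. It does not move.
- knob_grip (a point): Middle of the round black fluted hand knob on the dial's axis, 52 mm across and 40 mm tall, its top 20 mm above this point and 140 mm above the bench; fixed to the dial. The pulleys around it begin 95 mm from the axis and end 104 mm above the bench.
- dial_top (a point): Centre of the dial's top face, 64 mm above the bench. The dial is an aluminium disc, 336 mm across, that turns endlessly either way about its upright axis, stiffly (0.22 N m), and stays where it is left. It has 8 equal nests (four steel pins each) 45 degrees apart, 125 mm from the axis, and 8 tapered rim notches in line with them, 18 mm deep, 30 mm wide at the rim and 16 mm at the floor.
- lever_handle (a point): Middle of the upright black handle at the free end of the red index lever: 22 mm across, 52 mm tall, top 26 mm above this point and 128 mm above the bench, free space all round. It moves level on a circle about the lever's pin, clockwise from above (away from the dial) to unlock, 67 mm from locked to the stop; beyond 43 mm the wedge clears the rim. Stiff (5 N at the handle), stays where left.
- lever_pivot (a point): Point on the axis of the lever's upright pin, level with the middle of the handle and 241 mm from it; fixed. Half-way along the lever is its steel wedge, which goes fully home only if a notch stands before it to within about 2 degrees; it then draws the dial true and comes to a firm stop. Otherwise the rim stops the lever early, with the handle about 35 mm short of home.
- lever_home (a point): Where the middle of the lever's handle stands when the lever is fully home (locked), as at the start. It does not move.
- drill_station (a point): The drilling position: point 125 mm from the dial's axis, in front of the drill bit, at the height of the bit and of the pulleys' middles. The centre of the pulley standing there coincides with it when the dial is locked.
- brass_pulley_center (a point): Centre, half-way up, of the brass (gold) V-belt pulley, 60 mm across and 40 mm tall, loose in one of the nests, pins 14 mm tall around it. At the start it is 2 or 3 nests away from the drilling position, to one side or the other.
- alu_pulley1_center (a point): Centre of a grey aluminium pulley of the same size in a nest, already drilled; it rides along and stays in its nest.
- alu_pulley2_center (a point): Centre of a grey aluminium pulley of the same size in a nest, already drilled; it rides along and stays in its nest.
- alu_pulley3_center (a point): Centre of a grey aluminium pulley of the same size in a nest, already drilled; it rides along and stays in its nest.
- alu_pulley4_center (a point): Centre of a grey aluminium pulley of the same size in a nest, already drilled; it rides along and stays in its nest.
- alu_pulley5_center (a point): Centre of a grey aluminium pulley of the same size in a nest, already drilled; it rides along and stays in its nest.
- oil_bottle: Yellow bottle of cutting oil, 60 mm across, 150 mm tall, standing on the bench; origin at the middle of its underside. A bystander to leave alone.
- chip_brush: Brush, 200 mm long, lying on the bench; origin at the middle of its underside. A bystander to leave alone.
- screwdriver: Screwdriver with green handle, 200 mm long, lying on the bench; origin at the middle of its underside. A bystander to leave alone.
- hammer: Hammer, 260 mm long, lying on the bench; origin at the middle of its underside. A bystander to leave alone.
- screw_jar: Glass screw jar, 72 mm across, 85 mm tall, standing on the bench; origin at the middle of its underside. A bystander to leave alone.
There are look-alikes about, which are no part of the job. Leave any turquoise look-alike of the part that bears alu_pulley2_center alone. What is shaped like the part that bears alu_pulley1_center but green is not meant.

How it is judged (in metres and radians):
On the way, in this order (a step that is already met when the one before it is completed fails the run):
1. the index lever is swung clear of the dial (distance between lever_handle and lever_home above 0.042 m), for 0.2 s.
2. the brass pulley is brought in front of the drill bit (horizontal distance between brass_pulley_center and drill_station below 0.015 m), for 0.1 s.
At the end, for the whole second after the job is handed in: The index lever is locked (its handle within 7 mm of home), the brass pulley's centre is within 5 mm of the drilling position, and all six pulleys stand in nests: 120 to 130 mm from the dial's axis, their centres 81 to 88 mm above the bench (distance between lever_handle and lever_home below 0.007 m and horizontal distance between brass_pulley_center and drill_station below 0.005 m and horizontal distance between brass_pulley_center and knob_grip between 0.12 and 0.13 m and height (world z) of brass_pulley_center between 0.081 and 0.088 m and horizontal distance between alu_pulley1_center and knob_grip between 0.12 and 0.13 m and height (world z) of alu_pulley1_center between 0.081 and 0.088 m and horizontal distance between alu_pulley2_center and knob_grip between 0.12 and 0.13 m and height (world z) of alu_pulley2_center between 0.081 and 0.088 m and horizontal distance between alu_pulley3_center and knob_grip between 0.12 and 0.13 m and height (world z) of alu_pulley3_center between 0.081 and 0.088 m and horizontal distance between alu_pulley4_center and knob_grip between 0.12 and 0.13 m and height (world z) of alu_pulley4_center between 0.081 and 0.088 m and horizontal distance between alu_pulley5_center and knob_grip between 0.12 and 0.13 m and height (world z) of alu_pulley5_center between 0.081 and 0.088 m); the robot touches nothing.
It fails at once if the dial is turned the longer way round (the brass pulley gets right across the dial from where it started, over 157 degrees round) (distance of brass_pulley_center from where it was at the start of the episode above 0.245 m).
It fails at once if a pulley is lifted or knocked out of its nest (not (horizontal distance between brass_pulley_center and knob_grip between 0.12 and 0.13 m and height (world z) of brass_pulley_center between 0.081 and 0.088 m) or not (horizontal distance between alu_pulley1_center and knob_grip between 0.12 and 0.13 m and height (world z) of alu_pulley1_center between 0.081 and 0.088 m) or not (horizontal distance between alu_pulley2_center and knob_grip between 0.12 and 0.13 m and height (world z) of alu_pulley2_center between 0.081 and 0.088 m) or not (horizontal distance between alu_pulley3_center and knob_grip between 0.12 and 0.13 m and height (world z) of alu_pulley3_center between 0.081 and 0.088 m) or not (horizontal distance between alu_pulley4_center and knob_grip between 0.12 and 0.13 m and height (world z) of alu_pulley4_center between 0.081 and 0.088 m) or not (horizontal distance between alu_pulley5_center and knob_grip between 0.12 and 0.13 m and height (world z) of alu_pulley5_center between 0.081 and 0.088 m)).
It fails at once if a thing lying on the bench is shifted by more than 30 mm (distance of any of oil_bottle, chip_brush, screwdriver, hammer, screw_jar from where it was at the start of the episode above 0.03 m).
It also fails if it takes over 61 s, if anything falls off the work surface, if the arm or the gripper's body presses on something with over 40 N, if the wrist force passes 120 N, or if a joint passes its speed limit or range.

## Working session

There is one attempt and no reset: what is moved stays moved. The work goes in short steps, Python scripts to look and compute and a shell command to move; the robot and the scene stay as the last step left them, time stands still between calls to the robot, and variables do not carry over. Pictures are saved under pics/ and viewed, and the job is handed in when it is done.

```bash
mkdir -p pics; ls; python3 - <<'E'
from station import r
import cv2, numpy as np
s=r.sense(); print(s)
for n in ("scene","top"):
    im=r.capture(n); cv2.imwrite(f"pics/{n}0.png",im)
    m=r.camera_model(n); print(n,np.round(m["mtx"],1).tolist(),np.round(m["R"],4).tolist(),np.round(m["t"],4).tolist())
E
```

```text
pics
{'time_s': 0.0, 'joints': array([ 7.97908555e+01,  2.20911003e+01,  3.79683294e-01, -2.87479112e-02,
       -6.84117854e+01, -1.48154227e+01]), 'joint_velocities': array([ 0.12897623, -0.00807684,  0.0612845 , -0.00780395, -0.08470812,
        0.03219125]), 'effort': array([-6.54142877e-04, -3.90658021e+01,  1.87407339e+01,  4.21994805e+00,
        1.10801059e-02, -1.87038922e-04]), 'tcp_pos': array([0.26413306, 0.56581569, 0.23845597]), 'ee_rot': array([[ 9.06048217e-01, -4.23173632e-01, -8.40275623e-04],
       [-4.23174455e-01, -9.06045940e-01, -2.03350712e-03],
       [ 9.91982751e-05,  2.19803868e-03, -9.99997579e-01]]), 'wrist_force': array([-1.60209311,  0.67315642,  0.41128728]), 'moment': array([-0.03811431, -0.04163955, -0.00911919]), 'gripper_width': 1.0031646305850592}
scene [[590.3, 0.0, 317.0], [0.0, 590.3, 232.6], [0.0, 0.0, 1.0]] [[0.4485, 0.8938, 0.0036], [0.6691, -0.3331, -0.6644], [-0.5926, 0.3004, -0.7474]] [-0.3286, -0.2801, 1.8671]
top [[599.2, 0.0, 327.9], [0.0, 599.2, 233.2], [0.0, 0.0, 1.0]] [[-0.0092, -1.0, 0.0027], [-0.9816, 0.0085, -0.1906], [0.1905, -0.0044, -0.9817]] [0.1057, 0.5647, 1.6288]
```

View pics/scene0.png

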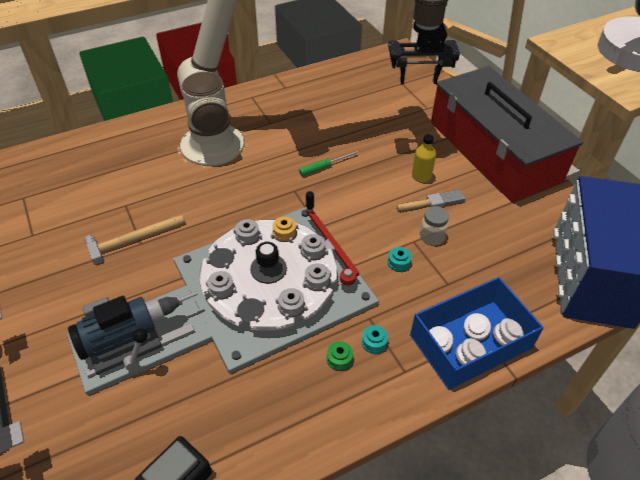

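View pics/top0.png

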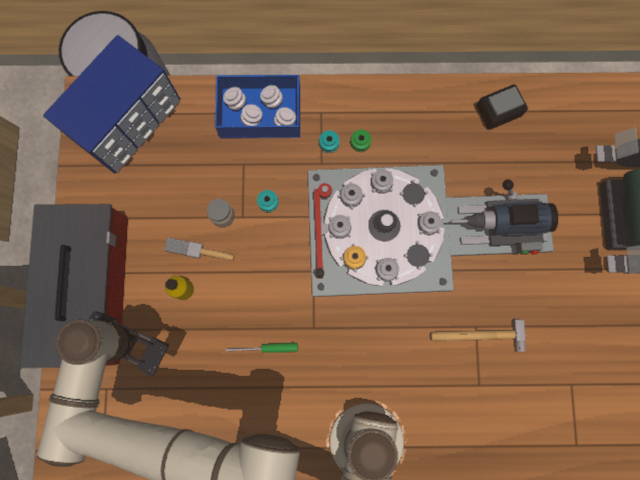

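The top view has the knob near (384,222), the lever handle at (319,273), its pivot at (324,189), the drill to the right of the dial and the brass pulley at (355,257). There are turquoise and green look-alike pulleys on the bench at (267,201), (329,141) and (361,140). Next I'll measure the points.

```bash
cat > h.py <<'E'
import numpy as np, cv2
from station import r
cam={n:r.camera_model(n) for n in("scene","top")}
def ray(n,uv):
    m=cam[n];d=m["R"].T@np.linalg.inv(m["mtx"])@np.array([uv[0],uv[1],1.]);c=-m["R"].T@m["t"];return c,d
def plane(n,uv,z):
    c,d=ray(n,uv);return c+d*(z-c[2])/d[2]
def tri(a,b):
    A=[];y=[]
    for n,uv in(("scene",a),("top",b)):
        c,d=ray(n,uv);d=d/np.linalg.norm(d);P=np.eye(3)-np.outer(d,d);A.append(P);y.append(P@c)
    return np.linalg.lstsq(np.vstack(A),np.hstack(y),rcond=None)[0]
def proj(n,X):
    m=cam[n];p=m["mtx"]@(m["R"]@np.array(X)+m["t"]);return p[:2]/p[2]
E
python3 - <<'E'
from h import *
for n in ("scene","top"): r.capture(n)
for t in ("knob_grip","lever_handle","lever_pivot","brass_pulley_center","alu_pulley1_center","drill_station","dial_top"):
  for n in ("top","scene"):
    for o in r.recognise(n,t)[:8]:
        q=np.array(o["rect"])*[640,480,640,480]
        print(t,n,round(o["score"],2),q.round(1),((q[:2]+q[2:])/2).round(1))
print(r.sense()["time_s"])
a=cv2.imread("pics/top0.png")[155:305,300:460];cv2.imwrite("pics/crop_top.png",cv2.resize(a,None,fx=4,fy=4,interpolation=cv2.INTER_CUBIC))
a=cv2.imread("pics/scene0.png")[180:350,180:380];cv2.imwrite("pics/crop_sc.png",cv2.resize(a,None,fx=3.5,fy=3.5,interpolation=cv2.INTER_CUBIC))
E
```

```text
knob_grip top 0.91 [322.7 169.2 443.6 284.7] [383.1 226.9]
knob_grip top 0.16 [417.2 211.9 439.9 235.8] [428.5 223.9]
knob_grip scene 0.84 [197.5 219.6 336.8 332.1] [267.1 275.9]
knob_grip scene 0.72 [ 85.1 216.6 184.  263.1] [134.6 239.8]
lever_handle top 0.79 [310.8 187.1 329.1 281. ] [319.9 234. ]
lever_handle scene 0.83 [304.6 189.8 357.9 281.7] [331.2 235.8]
lever_handle scene 0.33 [235.7 219.2 259.2 241.6] [247.5 230.4]
lever_pivot scene 0.94 [ 68.  194.  377.  393.8] [222.5 293.9]
lever_pivot scene 0.73 [196.9 217.6 336.8 328.5] [266.8 273. ]
brass_pulley_center top 0.98 [342.4 243.6 369.  269.6] [355.7 256.6]
brass_pulley_center top 0.22 [162.5 236.9 230.5 259. ] [196.5 247.9]
brass_pulley_center scene 0.61 [271.  217.1 296.5 241.1] [283.7 229.1]
alu_pulley1_center top 0.86 [370.6 172.2 393.  192.7] [381.8 182.4]
alu_pulley1_center top 0.77 [350.8 133.4 370.4 154.1] [360.6 143.7]
alu_pulley1_center top 0.55 [379.4 257.3 398.6 280. ] [389.  268.6]
alu_pulley1_center top 0.35 [323.1 169.7 444.9 286.5] [384.  228.1]
alu_pulley1_center scene 0.8 [276.8 289.  304.6 313.4] [290.7 301.2]
alu_pulley1_center scene 0.69 [199.4 218.6 337.8 330.9] [268.6 274.8]
alu_pulley1_center scene 0.69 [301.9 160.4 333.9 175.3] [317.9 167.9]
alu_pulley1_center scene 0.55 [324.6 341.  352.  369.3] [338.3 355.2]
alu_pulley1_center scene 0.43 [303.7 193.7 356.  283.1] [329.9 238.4]
drill_station top 0.81 [307.2 164.8 557.1 298.1] [432.2 231.4]
drill_station scene 0.75 [ 68.9 191.5 378.  394.8] [223.5 293.2]
dial_top top 0.86 [322.  167.3 443.6 286.2] [382.8 226.7]
dial_top scene 0.68 [ 66.9 188.7 380.1 396.2] [223.5 292.4]
dial_top scene 0.67 [195.1 217.7 336.6 330.1] [265.8 273.9]
0.9
```

View pics/crop_top.png

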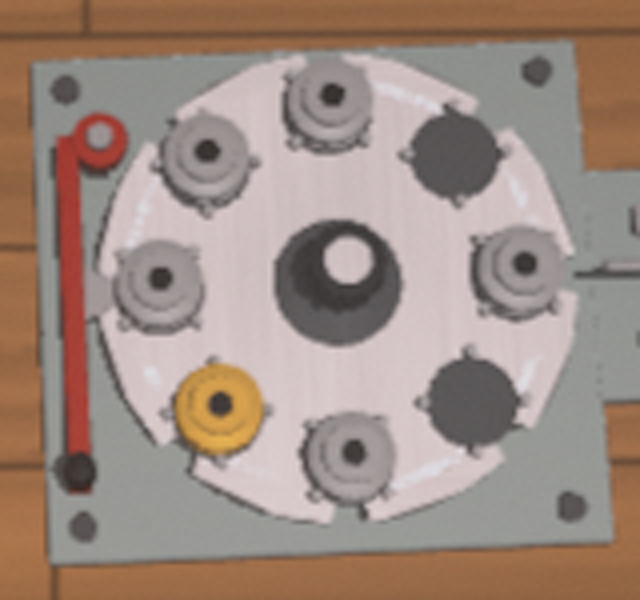

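View pics/crop_sc.png

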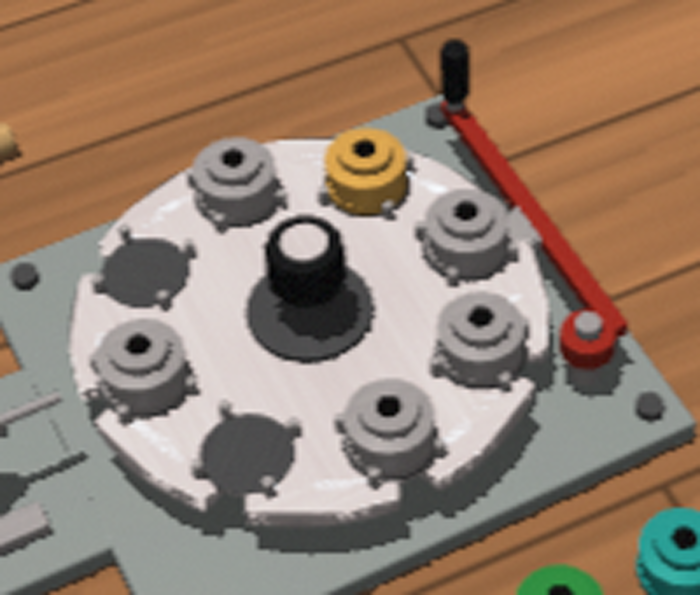

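The brass pulley on the dial is at top (355,257) and scene (284,229), and its gold colour is plain in the enlarged crop. The off-dial look-alikes are turquoise at top (267,201) and (329,141) and green at (361,140), so none of them is meant. In the top view the brass pulley sits three nests from the drill station at (431,222). The short way runs through the bottom of the picture, which is counter-clockwise seen from above.

```bash
python3 - <<'E'
from h import *
C=lambda x,y:np.array([300+(x+.5)/4-.5,155+(y+.5)/4-.5])
S=lambda x,y:np.array([180+(x+.5)/3.5-.5,180+(y+.5)/3.5-.5])
p=lambda s,v:print(s,np.round(v,4))
p("knob top plane",plane("top",C(350,260),.14));p("knob sc",plane("scene",S(304,243),.14));p("knob tri",tri(S(304,243),C(350,260)))
p("dial",plane("top",[383.0,226.7],.064));p("dial flange", plane("top",C(337,282),.068))
p("handle top",plane("top",C(78,470),.128));p("handle sc",plane("scene",S(455,46),.128));p("tri",tri(S(455,46),C(78,470)))
p("pivot tri",tri(S(589,325),C(100,135)))
P={}
for k,t,s in(("brass",(220,404),(364,148)),("opp",(525,263),(138,345)),("a",(353,452),(233,158)),("b",(161,278),(465,211)),("c",(207,150),(480,316)),("d",(333,94),(387,406))):
    P[k]=plane("top",C(*t),.104);p(k,P[k]);p("  sc",plane("scene",S(*s),.104))
for k in P:
  d=P[k]-(P["opp"]+P["b"])/2; print(k,np.hypot(*d[:2]).round(4),np.degrees(np.arctan2(d[1],d[0])).round(1))
E
```

```text
knob top plane [ 0.5845 -0.0577  0.14  ]
knob sc [ 0.5857 -0.0605  0.14  ]
knob tri [ 0.5846 -0.0589  0.1381]
dial [ 0.5809 -0.0536  0.064 ]
dial flange [ 0.5845 -0.0558  0.068 ]
handle top [0.4464 0.1252 0.128 ]
handle sc [0.4499 0.1199 0.128 ]
tri [0.4463 0.1237 0.1234]
pivot tri [0.6898 0.1073 0.0736]
brass [0.4935 0.0292 0.104 ]
  sc [0.4933 0.0246 0.104 ]
opp [ 0.5892 -0.1812  0.104 ]
  sc [ 0.5893 -0.1854  0.104 ]
a [ 0.46   -0.0598  0.104 ]
  sc [ 0.46   -0.0645  0.104 ]
b [0.5809 0.068  0.104 ]
  sc [0.5805 0.0635 0.104 ]
c [0.6709 0.035  0.104 ]
  sc [0.6695 0.0307 0.104 ]
d [ 0.7102 -0.053   0.104 ]
  sc [ 0.7091 -0.0572  0.104 ]
brass 0.1255 136.8
opp 0.1247 -88.1
a 0.1251 -178.5
b 0.1247 91.9
c 0.1256 46.9
d 0.1252 1.6
```

```bash
cat >> h.py <<'E'
from scipy.spatial.transform import Rotation as Ro
def need(x,y,z,jaw):  # jaw: world angle (deg) of tool y axis, tool down
    s=r.sense();R=s["ee_rot"];d=R.T@(np.array([x,y,z])-s["tcp_pos"])/.3
    a=np.radians(jaw);Y=np.array([np.cos(a),np.sin(a),0]);Z=np.array([0,0,-1.]);T=np.c_[np.cross(Y,Z),Y,Z]
    w=Ro.from_matrix(R.T@T).as_rotvec(degrees=True)/180
    print("t",round(s["time_s"],2),"tcp",s["tcp_pos"].round(4),"jaw",round(np.degrees(np.arctan2(R[1,1],R[0,1])),1),"F",s["wrist_force"].round(1),"g",round(s["gripper_width"],3),"j",s["joints"].round(0))
    print("need",np.r_[d,w].round(4))
E
python3 -c "
from h import *
need(.448,.123,.2,-100)"
```

```text
t 0.9 tcp [0.2644 0.5663 0.2396] jaw -115.0 F [ 0.8 -0.1 -0.1] g 0.997 j [ 80.  22.   0.  -0. -68. -15.]
need [ 1.1798  1.08    0.1318 -0.      0.     -0.0835]
```

```bash
python3 -m creep '[[1,0.8,0.73,0.08,0,0,-0.05],[1,0.8,0.73,0.08,0,0,-0.05],[1,0.8,0.73,0.08,0,0,-0.05],[1,0.8,0.73,0.08,0,0,-0.05],[1,0.8,0.73,0.08,0,0,-0.05]]'; python3 -c "
from h import *
need(.448,.123,.2,-100)"
```

```text
time_s: 1.32
tcp_pos: [0.3445, 0.3727, 0.2242]
ee_rot: [[0.961, -0.275, 0.0], [-0.275, -0.961, 0.0], [0.0, -0.0, -1.0]]
wrist_force: [0.7, -0.0, -0.4]
gripper_width: 1.002
t 1.32 tcp [0.3445 0.3727 0.2242] jaw -106.0 F [ 0.7 -0.  -0.4] g 1.002 j [ 66.  11. -17.   0. -62.   8.]
need [ 5.608e-01  7.052e-01  8.060e-02 -1.000e-04 -1.000e-04 -3.320e-02]
```

```bash
python3 -m creep '[[0.6,0.561,0.705,0.08,0,0,-0.033],[0.6,0.561,0.705,0.08,0,0,-0.033],[0.6,0.561,0.705,0.08,0,0,-0.033],[0.6,0.561,0.705,0.08,0,0,-0.033],[0.6,0.561,0.705,0.08,0,0,-0.033]]';python3 -m creep '[[0.6,0.12,0.15,0.02,0,0,0],[0.6,0.12,0.15,0.02,0,0,0]]'; python3 - <<'E'
from h import *
need(.448,.123,.104,-100)
for n in("top","scene"):
    a=r.capture(n); a=a[200:340,250:390] if n=="top" else a[140:280,240:380]
    cv2.imwrite(f"pics/a_{n}.png",cv2.resize(a,None,fx=4,fy=4,interpolation=cv2.INTER_CUBIC))
E
```

```text
time_s: 1.73
tcp_pos: [0.4238, 0.1808, 0.2062]
ee_rot: [[0.985, -0.174, 0.001], [-0.174, -0.985, 0.001], [0.001, -0.001, -1.0]]
wrist_force: [0.8, 1.1, 0.4]
gripper_width: 0.705
time_s: 1.9
tcp_pos: [0.452, 0.1268, 0.2001]
ee_rot: [[0.984, -0.177, 0.001], [-0.177, -0.984, 0.001], [0.001, -0.001, -1.0]]
wrist_force: [0.0, 1.1, 0.2]
gripper_width: 0.624
t 1.9 tcp [0.452  0.1268 0.2001] jaw -100.2 F [0.  1.1 0.2] g 0.624 j [ 36.   9. -24.   0. -57.  44.]
need [-1.120e-02  1.500e-02  3.202e-01 -2.000e-04 -3.000e-04 -1.000e-03]
```

View pics/a_scene.png

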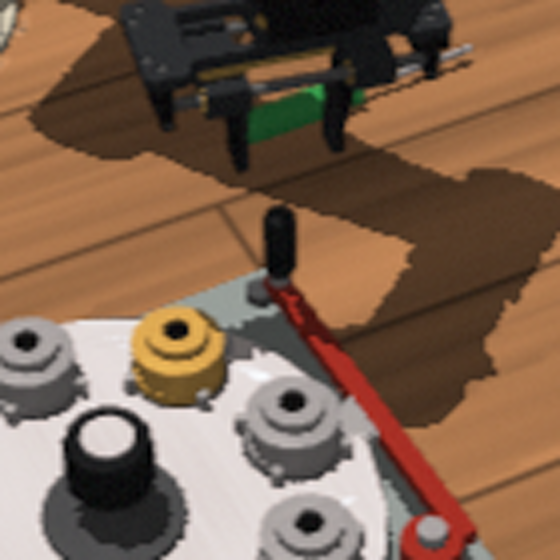

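The open fingers, at crop (240,160) and (333,145), stand over the handle at (280,245). I'll go down and close.

```bash
python3 -m creep '[[0.6,-0.011,0.015,0.1,0,0,0],[0.6,-0.011,0.015,0.22,0,0,0],[0.6,-0.011,0.015,0.32,0,0,0],[0.6,-0.011,0.015,0.32,0,0,0],[0.6,-0.011,0.015,0.32,0,0,0]]';python3 -m creep '[[0,0,0,0,0,0,0],[0,0,0,0,0,0,0],[0,0,0,0,0,0,0],[0,0,0,0,0,0,0],[0,0,0,0,0,0,0]]'; python3 - <<'E'
from h import *
need(.448,.123,.104,-100)
for n in("top","scene"):
    a=r.capture(n); a=a[200:340,250:390] if n=="top" else a[140:280,240:380]
    cv2.imwrite(f"pics/b_{n}.png",cv2.resize(a,None,fx=4,fy=4,interpolation=cv2.INTER_CUBIC))
E
```

```text
time_s: 2.42
tcp_pos: [0.4476, 0.1242, 0.1035]
ee_rot: [[0.984, -0.177, -0.001], [-0.177, -0.984, -0.002], [-0.001, 0.002, -1.0]]
wrist_force: [-0.5, 1.2, 0.5]
gripper_width: 0.599
time_s: 2.83
tcp_pos: [0.4481, 0.1246, 0.1045]
ee_rot: [[0.984, -0.177, 0.0], [-0.177, -0.984, -0.0], [0.0, 0.0, -1.0]]
wrist_force: [0.1, 0.9, -0.3]
gripper_width: 0.309
t 2.83 tcp [0.4481 0.1246 0.1045] jaw -100.2 F [ 0.1  0.9 -0.3] g 0.309 j [ 36.  16. -32.   0. -43.  44.]
need [ 0.0008  0.0053  0.0016  0.0001 -0.0001 -0.001 ]
```

View pics/b_scene.png

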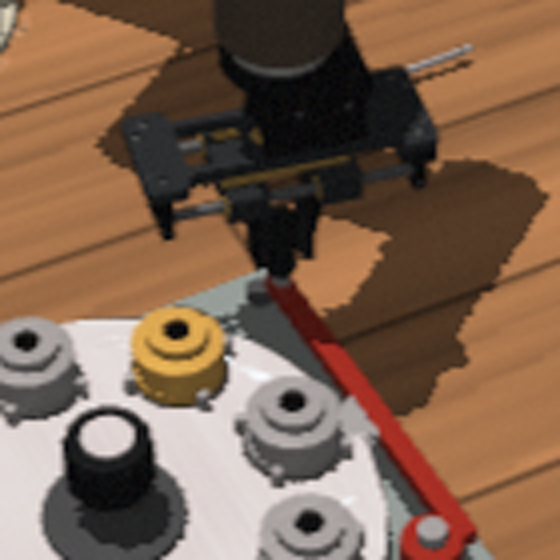

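```bash
python3 -m creep '[[0,0,0,0,0,0,0],[0,0,0,0,0,0,0],[0,0,0,0,0,0,0]]'; python3 - <<'E'
from h import *
s=r.sense();R=s["ee_rot"];h=s["tcp_pos"]
th0=np.radians(176.2)
need(*h[:3],-100)
for L in (12,24,36,48,60):
    a=th0-L/241
    d=.241*np.array([np.cos(a)-np.cos(th0),np.sin(a)-np.sin(th0),0]); print(L,d.round(4),(R.T@d/.3).round(4), "rot",(-(-L/241)/np.pi).__round__(4))
E
```

```text
time_s: 3.18
tcp_pos: [0.4477, 0.1238, 0.1043]
ee_rot: [[0.984, -0.177, -0.001], [-0.177, -0.984, -0.002], [-0.001, 0.002, -1.0]]
wrist_force: [-0.6, -0.5, 1.6]
gripper_width: 0.246
t 3.18 tcp [0.4477 0.1238 0.1043] jaw -100.2 F [-0.6 -0.5  1.6] g 0.246 j [ 36.  16. -32.   0. -43.  44.]
need [ 0.      0.      0.      0.0007  0.0002 -0.001 ]
12 [0.0011 0.0119 0.    ] [-0.0035 -0.0398 -0.0001] rot 0.0158
24 [0.0028 0.0238 0.    ] [-0.0049 -0.0798 -0.0002] rot 0.0317
36 [0.0051 0.0356 0.    ] [-0.0044 -0.1198 -0.0003] rot 0.0475
48 [0.0079 0.0473 0.    ] [-0.0019 -0.1597 -0.0004] rot 0.0634
60 [0.0113 0.0588 0.    ] [ 0.0026 -0.1995 -0.0005] rot 0.0792
```

```bash
python3 -m creep '[[0,-0.0035,-0.04,0,0,0,0.016],[0,-0.005,-0.08,0,0,0,0.032],[0,-0.0045,-0.12,0,0,0,0.047],[0,-0.002,-0.16,0,0,0,0.063],[0,0.0026,-0.2,0,0,0,0.079]]'; python3 -m creep '[[0,0,0,0,0,0,0],[0,0,0,0,0,0,0],[0,0,0,0,0,0,0]]'; python3 - <<'E'
from h import *
need(.448,.124,.104,-100)
for n in("top","scene"):
    a=r.capture(n); a=a[155:305,250:410] if n=="top" else a[140:300,240:400]
    cv2.imwrite(f"pics/c_{n}.png",cv2.resize(a,None,fx=4,fy=4,interpolation=cv2.INTER_CUBIC))
E
```

```text
time_s: 3.6
tcp_pos: [0.4587, 0.182, 0.1043]
ee_rot: [[0.91, -0.415, -0.002], [-0.415, -0.91, -0.005], [-0.0, 0.005, -1.0]]
wrist_force: [-0.0, -5.6, 2.6]
gripper_width: 0.248
time_s: 3.85
tcp_pos: [0.4594, 0.1835, 0.1043]
ee_rot: [[0.91, -0.414, -0.0], [-0.414, -0.91, -0.001], [0.0, 0.001, -1.0]]
wrist_force: [-0.9, 5.7, -2.2]
gripper_width: 0.246
t 3.85 tcp [0.4594 0.1835 0.1043] jaw -114.4 F [-0.9  5.7 -2.2] g 0.246 j [ 41.  18. -28.   0. -44.  25.]
need [ 4.760e-02  1.963e-01  1.400e-03  4.000e-04 -1.000e-04 -8.020e-02]
```

View pics/c_scene.png

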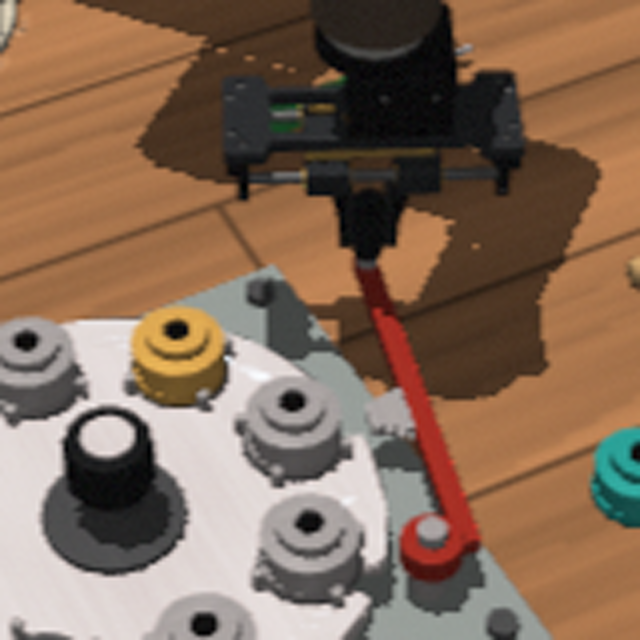

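The lever has swung about 61 mm and its wedge, at crop (390,410), is clear of the rim. I'll release it and rise.

```bash
python3 -m creep '[[0.6,0,0,0,0,0,0],[0.6,0,0,0,0,0,0],[0.6,0,0,0,0,0,0],[0.6,0,0,-0.08,0,0,0],[0.8,0,0,-0.2,0,0,0]]'; python3 -m creep '[[1,0,0,-0.14,0,0,0],[1,0,0,-0.2,0,0,0],[1,0,0,-0.2,0,0,0]]'; python3 -c "
from h import *
need(.585,-.0588,.195,-166)"
```

```text
time_s: 4.37
tcp_pos: [0.457, 0.1814, 0.1617]
ee_rot: [[0.91, -0.414, -0.008], [-0.414, -0.91, -0.007], [-0.004, 0.01, -1.0]]
wrist_force: [0.3, 0.6, -0.2]
gripper_width: 0.539
time_s: 4.62
tcp_pos: [0.4598, 0.1828, 0.2268]
ee_rot: [[0.91, -0.414, 0.001], [-0.414, -0.91, -0.001], [0.001, 0.001, -1.0]]
wrist_force: [-0.4, 0.8, 0.5]
gripper_width: 0.762
t 4.62 tcp [0.4598 0.1828 0.2268] jaw -114.4 F [-0.4  0.8  0.5] g 0.762 j [ 41.  10. -19.   0. -62.  25.]
need [ 7.129e-01  5.604e-01  1.074e-01  1.000e-04 -6.000e-04  2.865e-01]
```

```bash
python3 -m creep '[[1,0.71,0.56,0.1,0,0,0.285],[1,0.71,0.56,0.1,0,0,0.285],[1,0.71,0.56,0.1,0,0,0.285],[1,0.71,0.56,0.1,0,0,0.285],[1,0.71,0.56,0.1,0,0,0.285]]'; python3 -c "
from h import *
need(.585,-.0588,.195,-166)"
```

```text
time_s: 5.03
tcp_pos: [0.5541, -0.0038, 0.2018]
ee_rot: [[0.491, -0.871, -0.004], [-0.871, -0.491, -0.003], [0.0, 0.005, -1.0]]
wrist_force: [0.8, 1.3, 0.7]
gripper_width: 0.994
t 5.03 tcp [ 0.5541 -0.0038  0.2018] jaw -150.6 F [0.8 1.3 0.7] g 0.994 j [ 16.  17. -13.   0. -60.  13.]
need [ 2.102e-01  2.000e-04  2.270e-02  1.500e-03 -3.000e-04  8.550e-02]
```

```bash
python3 -m creep '[[1,0.21,0,0.02,0,0,0.085],[1,0.21,0,0.02,0,0,0.085],[1,0.21,0,0.02,0,0,0.085],[1,0.21,0,0.02,0,0,0.085]]'; python3 - <<'E'
from h import *
need(.585,-.0588,.122,-166)
for n in("top","scene"):
    a=r.capture(n); a=a[155:305,300:460] if n=="top" else a[160:320,180:340]
    cv2.imwrite(f"pics/d_{n}.png",cv2.resize(a,None,fx=4,fy=4,interpolation=cv2.INTER_CUBIC))
E
```

```text
time_s: 5.37
tcp_pos: [0.5842, -0.0604, 0.1938]
ee_rot: [[0.241, -0.971, -0.008], [-0.971, -0.241, -0.003], [0.001, 0.008, -1.0]]
wrist_force: [-0.6, 1.1, -0.4]
gripper_width: 0.997
t 5.37 tcp [ 0.5842 -0.0604  0.1938] jaw -166.1 F [-0.6  1.1 -0.4] g 0.997 j [ 10.  21.  -9.   0. -61.   4.]
need [-4.800e-03 -5.700e-03  2.394e-01  2.600e-03 -2.000e-04 -4.000e-04]
```

View pics/d_scene.png

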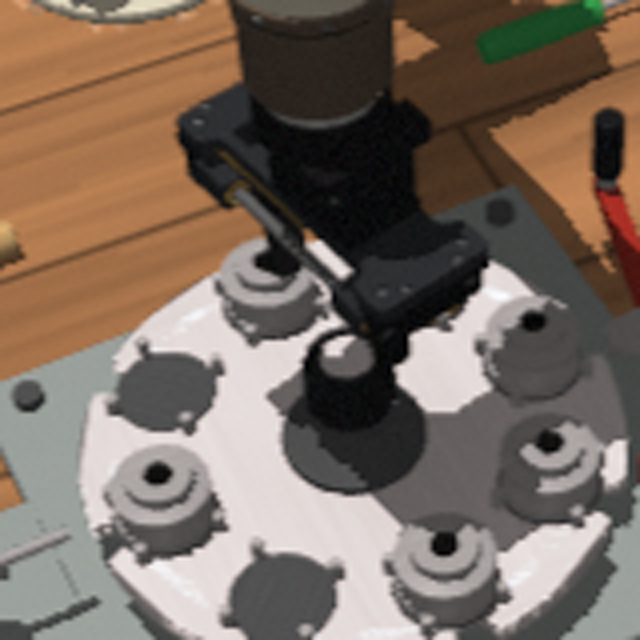

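The gripper stands over the knob with the fingers either side of it. The lever handle at crop (608,140) stays clear. I'll go down slowly and watch the force.

```bash
python3 -m creep '[[1,-0.005,-0.006,0.04,0,0,0],[1,-0.005,-0.006,0.09,0,0,0],[1,-0.005,-0.006,0.13,0,0,0],[1,-0.005,-0.006,0.17,0,0,0]]';python3 -m creep '[[1,0,0,0.04,0,0,0],[1,0,0,0.068,0,0,0],[1,0,0,0.07,0,0,0],[1,0,0,0.07,0,0,0]]'; python3 - <<'E'
from h import *
need(.585,-.0588,.122,-166)
for n in("top","scene"):
    a=r.capture(n); a=a[155:305,300:460] if n=="top" else a[160:320,180:340]
    cv2.imwrite(f"pics/e_{n}.png",cv2.resize(a,None,fx=4,fy=4,interpolation=cv2.INTER_CUBIC))
E
```

```text
time_s: 5.8
tcp_pos: [0.5846, -0.0554, 0.1437]
ee_rot: [[0.248, -0.969, -0.006], [-0.969, -0.248, -0.002], [0.001, 0.006, -1.0]]
wrist_force: [-0.7, -1.1, 0.3]
gripper_width: 1.0
time_s: 6.13
tcp_pos: [0.5842, -0.0547, 0.1227]
ee_rot: [[0.25, -0.968, -0.006], [-0.968, -0.25, -0.003], [0.001, 0.007, -1.0]]
wrist_force: [0.2, 0.2, 0.8]
gripper_width: 0.998
t 6.13 tcp [ 0.5842 -0.0547  0.1227] jaw -165.5 F [0.2 0.2 0.8] g 0.998 j [ 10.  25. -14.   0. -52.   4.]
need [ 0.0139  0.0008  0.0025  0.0022 -0.0003  0.0026]
```

View pics/e_scene.png

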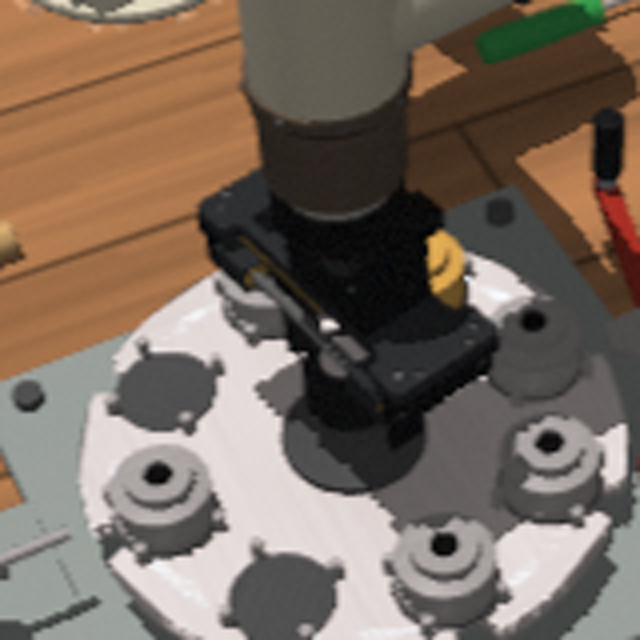

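```bash
python3 -m creep '[[1,0.014,0.001,0,0,0,0],[1,0.014,0.001,0,0,0,0],[0.6,0.014,0.001,0,0,0,0],[0.6,0.014,0.001,0,0,0,0],[0.3,0.014,0.001,0,0,0,0]]';python3 -m creep '[[0.3,0,0,0,0,0,0],[0.3,0,0,0,0,0,0],[0,0,0,0,0,0,0],[0,0,0,0,0,0,0]]'; python3 -c "
from h import *
need(.585,-.0588,.122,-166)"
```

```text
time_s: 6.65
tcp_pos: [0.5858, -0.0593, 0.1238]
ee_rot: [[0.249, -0.968, -0.004], [-0.968, -0.249, -0.002], [0.001, 0.004, -1.0]]
wrist_force: [0.4, 0.4, 0.7]
gripper_width: 0.851
time_s: 6.98
tcp_pos: [0.5859, -0.0592, 0.1238]
ee_rot: [[0.249, -0.968, -0.004], [-0.968, -0.249, -0.002], [0.001, 0.004, -1.0]]
wrist_force: [0.8, -0.6, -0.2]
gripper_width: 0.588
t 6.98 tcp [ 0.5859 -0.0592  0.1238] jaw -165.6 F [ 0.8 -0.6 -0.2] g 0.588 j [ 10.  25. -13.   0. -52.   4.]
need [-0.0021  0.0025  0.0061  0.0013 -0.0004  0.0023]
```

Gripped: 0.588 × 87 ≈ 51 mm across. I'll turn the dial counter-clockwise from above, which is minus about tool z, starting with a small step.

```bash
python3 -m creep '[[0,0,0,0,0,0,-0.02],[0,0,0,0,0,0,-0.045],[0,0,0,0,0,0,-0.075],[0,0,0,0,0,0,-0.105],[0,0,0,0,0,0,-0.135]]'; python3 - <<'E'
from h import *
need(.585,-.0588,.122,-31)
for n in("top","scene"):
    a=r.capture(n); a=a[155:305,300:460] if n=="top" else a[160:320,180:340]
    cv2.imwrite(f"pics/f_{n}.png",cv2.resize(a,None,fx=4,fy=4,interpolation=cv2.INTER_CUBIC))
E
```

```text
time_s: 7.4
tcp_pos: [0.5864, -0.059, 0.1238]
ee_rot: [[0.628, -0.778, -0.002], [-0.778, -0.628, -0.002], [-0.0, 0.003, -1.0]]
wrist_force: [1.4, 0.9, -0.2]
gripper_width: 0.588
t 7.4 tcp [ 0.5864 -0.059   0.1238] jaw -141.1 F [ 1.4  0.9 -0.2] g 0.588 j [ 10.  25. -13.   0. -52.  29.]
need [-3.400e-03  3.200e-03  6.000e-03  6.000e-04  1.000e-03 -6.115e-01]
```

View pics/f_scene.png

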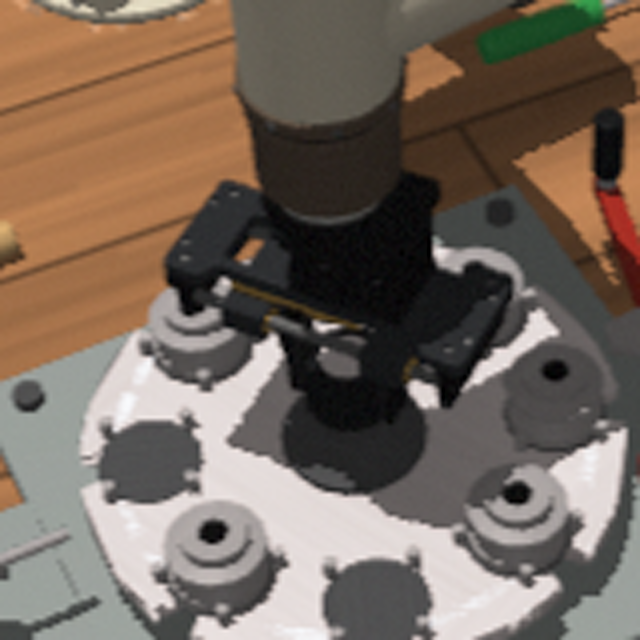

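The dial follows, and the pulleys have moved about 25° counter-clockwise. On I go.

```bash
python3 -m creep '[[0,0,0,0,0,0,-0.03],[0,0,0,0,0,0,-0.06],[0,0,0,0,0,0,-0.09],[0,0,0,0,0,0,-0.12],[0,0,0,0,0,0,-0.15]]' | grep -E "wrist|tcp"
python3 -m creep '[[0,0,0,0,0,0,-0.03],[0,0,0,0,0,0,-0.06],[0,0,0,0,0,0,-0.09],[0,0,0,0,0,0,-0.12],[0,0,0,0,0,0,-0.15]]'| grep -E "wrist|tcp"
python3 -m creep '[[0,0,0,0,0,0,-0.03],[0,0,0,0,0,0,-0.06],[0,0,0,0,0,0,-0.09],[0,0,0,0,0,0,-0.12],[0,0,0,0,0,0,-0.15]]'| grep -E "wrist|tcp"
python3 -c "
from h import *
need(.585,-.0588,.122,-30.6)"
```

```text
tcp_pos: [0.5865, -0.0584, 0.1237]
wrist_force: [0.9, 3.4, 0.1]
tcp_pos: [0.5866, -0.058, 0.1238]
wrist_force: [0.9, 2.7, -0.6]
tcp_pos: [0.5865, -0.0575, 0.1237]
wrist_force: [-1.4, 3.5, -0.4]
t 8.75 tcp [ 0.5865 -0.0575  0.1237] jaw -60.1 F [-1.4  3.5 -0.4] g 0.587 j [ 10.  25. -13.  -0. -52. 110.]
need [-0.0064  0.0014  0.0058 -0.0004  0.0005 -0.1638]
```

```bash
python3 -m creep '[[0,0,0,0,0,0,-0.03],[0,0,0,0,0,0,-0.06],[0,-0.003,0,0,0,0,-0.09],[0,-0.003,0,0,0,0,-0.12],[0,-0.003,0,0,0,0,-0.15]]'| grep -E "wrist|tcp"
python3 - <<'E'
from h import *
need(.586,-.0588,.122,-30.6)
for n in("top","scene"):
    a=r.capture(n); a=a[155:305,300:460] if n=="top" else a[190:350,180:340]
    cv2.imwrite(f"pics/g_{n}.png",cv2.resize(a,None,fx=4,fy=4,interpolation=cv2.INTER_CUBIC))
E
```

```text
tcp_pos: [0.5861, -0.0572, 0.1238]
wrist_force: [-1.0, 3.5, -0.6]
t 9.17 tcp [ 0.5861 -0.0572  0.1238] jaw -33.0 F [-1.   3.5 -0.6] g 0.589 j [ 10.  25. -14.  -0. -52. 137.]
need [-0.0048  0.0026  0.0058 -0.0003 -0.0002 -0.0136]
```

View pics/g_scene.png

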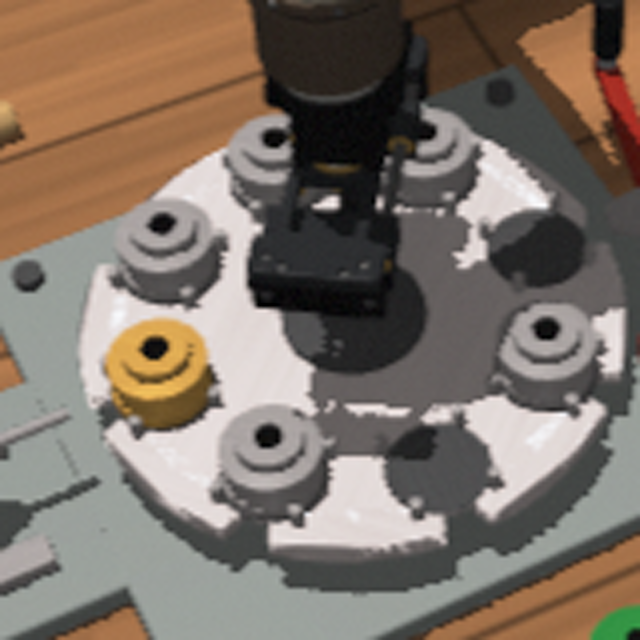

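View pics/g_top.png

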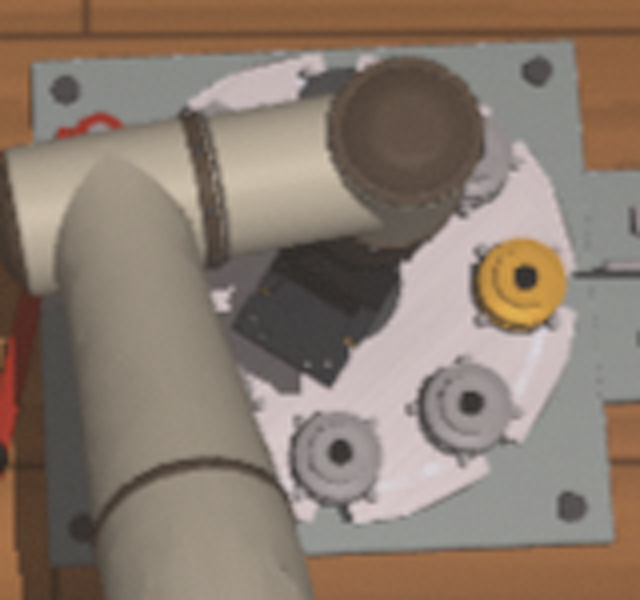

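The brass pulley at top crop (526,277) is still about 3.5° short of the station, where the first pulley's bore was at (525,263). I'll turn a little more.

```bash
python3 -m creep '[[0,-0.003,0.001,0,0,0,-0.01],[0,-0.003,0.001,0,0,0,-0.019],[0,-0.003,0.001,0,0,0,-0.019],[0,-0.003,0.001,0,0,0,-0.019]]'| grep -E "wrist|tcp"
cat >> h.py <<'E'
def holes(n,img,guess,rad=7):
    out=[]
    g=img.astype(float).sum(2)
    for u,v in guess:
        u0,v0=int(round(u)),int(round(v));p=g[v0-4:v0+5,u0-4:u0+5];w=np.clip(p.min()+90-p,0,None)
        yy,xx=np.mgrid[v0-4:v0+5,u0-4:u0+5];out.append([(w*xx).sum()/w.sum(),(w*yy).sum()/w.sum()])
    return np.array(out)
E
python3 - <<'E'
from h import *
need(.586,-.0588,.122,-30.6)
for n in("top","scene"):
    a0=r.capture(n);a=a0; a=a[155:305,300:460] if n=="top" else a[190:350,180:340]
    cv2.imwrite(f"pics/i_{n}.png",cv2.resize(a,None,fx=4,fy=4,interpolation=cv2.INTER_CUBIC))
    i0=cv2.imread(f"pics/{n}0.png")
    if n=="top":
        g0=[(431.2,220.7),(388,268),(417-0,220)][:2]; g1=[(431.2,222),(386.5,268)]
    else:
        g0=[(219.3,278.4),(246.4,225)];g1=[(219,277),(220.5,245)]
    print(n,"start",holes(n,i0,g0).round(2).tolist(),"now",holes(n,a0,g1).round(2).tolist())
E
```

```text
tcp_pos: [0.586, -0.0574, 0.1238]
wrist_force: [-1.5, 5.3, 0.7]
t 9.6 tcp [ 0.586  -0.0574  0.1238] jaw -29.9 F [-1.5  5.3  0.7] g 0.592 j [ 10.  25. -14.  -0. -52. 140.]
need [-0.0041  0.0024  0.0059 -0.0003 -0.0003  0.004 ]
top start [[430.86, 220.34], [388.11, 267.43]] now [[430.86, 220.33], [388.1, 267.45]]
scene start [[219.12, 278.33], [246.03, 224.94]] now [[219.05, 278.36], [219.1, 247.43]]
```

View pics/i_top.png

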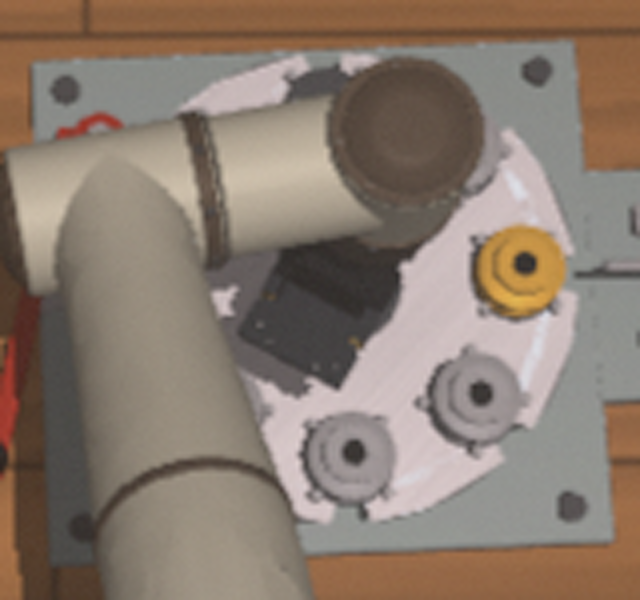

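View pics/i_scene.png

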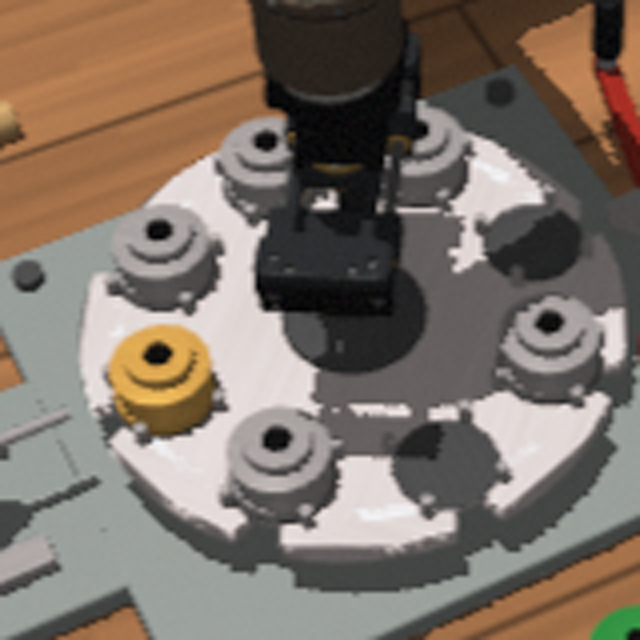

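The bores now match the starting nest positions to within 0.1 px: brass at top (430.9,220.3). I'll open and lift.

```bash
python3 -m creep '[[1,0,0,0,0,0,0],[1,0,0,0,0,0,0],[1,0,0,0,0,0,0],[1,0,0,0,0,0,0],[1,0,0,0,0,0,0]]'| grep -E "wrist|tcp|grip"
python3 -m creep '[[1,0,0,-0.05,0,0,0],[1,0,0,-0.15,0,0,0],[1,0,0,-0.26,0,0,0],[1,0,0,-0.3,0,0,0],[1,0,0,-0.3,0,0,0]]'| grep -E "wrist|tcp|grip"
python3 - <<'E'
from h import *
need(.4605,.185,.2,-114)
a0=r.capture("top");b=r.capture("scene")
print(holes("top",a0,[(430.9,220.3),(388,267.5)]).round(2).tolist(),holes("scene",b,[(219,278),(219,247)]).round(2).tolist())
cv2.imwrite("pics/j_scene.png",b)
E
```

```text
tcp_pos: [0.5858, -0.0577, 0.1237]
wrist_force: [0.5, 0.6, 0.2]
gripper_width: 0.884
tcp_pos: [0.588, -0.058, 0.2181]
wrist_force: [-0.2, 0.8, 0.8]
gripper_width: 0.997
t 10.53 tcp [ 0.588  -0.058   0.2181] jaw -30.0 F [-0.2  0.8  0.8] g 0.997 j [ 10.  19.  -7.   0. -63. 140.]
need [ 4.892e-01 -7.731e-01  5.810e-02  5.000e-04 -2.600e-03  4.669e-01]
[[430.88, 220.33], [388.11, 267.44]] [[219.03, 278.36], [219.07, 247.42]]
```

View pics/j_scene.png

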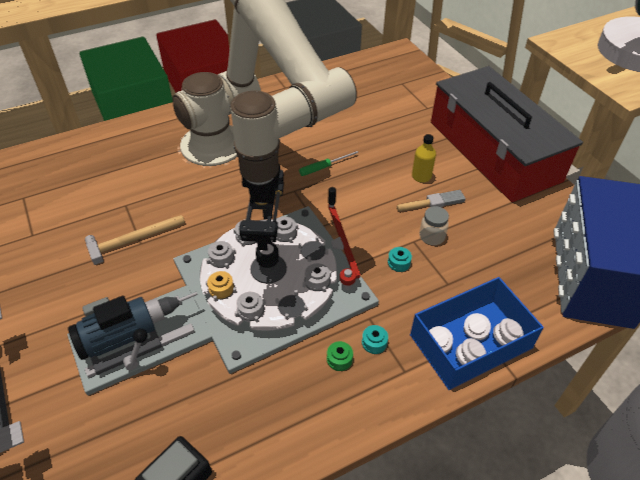

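The dial stayed put after release. Back to the lever handle, which was left at about (0.4594, 0.1835).

```bash
python3 -m creep '[[0.6,0.49,-0.77,0.05,0,0,0.46],[0.6,0.49,-0.77,0.05,0,0,0.46],[0.6,0.49,-0.77,0.05,0,0,0.46],[0.6,0.49,-0.77,0.05,0,0,0.46],[0.6,0.49,-0.77,0.05,0,0,0.46]]'| grep -E "wrist|tcp|grip"; python3 -c "
from h import *
need(.4594,.1835,.2,-114)"
```

```text
tcp_pos: [0.4976, 0.1091, 0.2019]
wrist_force: [1.0, 1.0, -0.1]
gripper_width: 0.708
t 11.05 tcp [0.4976 0.1091 0.2019] jaw -62.5 F [ 1.   1.  -0.1] g 0.708 j [ 31.  13. -19.  -0. -59.  87.]
need [ 1.500e-03 -2.787e-01  6.800e-03  1.000e-04  1.400e-03  2.860e-01]
```

```bash
python3 -m creep '[[0.6,0,-0.28,0,0,0,0.285],[0.6,0,-0.28,0,0,0,0.285],[0.6,0,-0.28,0,0,0,0.285],[0.6,0,-0.28,0,0,0,0.285],[0.6,0,-0.28,0,0,0,0.285]]'| grep -E "wrist|tcp|grip"; python3 -c "
from h import *
need(.4594,.1835,.2,-114)"
```

```text
tcp_pos: [0.4573, 0.1841, 0.2003]
wrist_force: [1.1, 0.0, 0.9]
gripper_width: 0.601
t 11.47 tcp [0.4573 0.1841 0.2003] jaw -96.3 F [1.1 0.  0.9] g 0.601 j [ 41.  11. -21.  -0. -58.  43.]
need [0.0072 0.0013 0.0011 0.0013 0.0017 0.0986]
```

```bash
python3 -m creep '[[0.6,0.007,0.001,0,0,0,0.04],[0.6,0.007,0.001,0,0,0,0.08],[0.6,0.007,0.001,0,0,0,0.098],[0.6,0.007,0.001,0,0,0,0.098]]'| grep -E "wrist|tcp|grip"; python3 - <<'E'
from h import *
need(.4594,.1835,.104,-114)
a=r.capture("scene")[140:280,260:400]
cv2.imwrite("pics/k_scene.png",cv2.resize(a,None,fx=4,fy=4,interpolation=cv2.INTER_CUBIC))
E
```

```text
tcp_pos: [0.4584, 0.1829, 0.1985]
wrist_force: [-0.4, 0.4, -0.9]
gripper_width: 0.603
t 11.8 tcp [0.4584 0.1829 0.1985] jaw -114.0 F [-0.4  0.4 -0.9] g 0.603 j [ 41.  12. -21.  -0. -58.  26.]
need [ 4.300e-03 -5.500e-03  3.151e-01  2.600e-03  2.100e-03  1.000e-04]
```

View pics/k_scene.png

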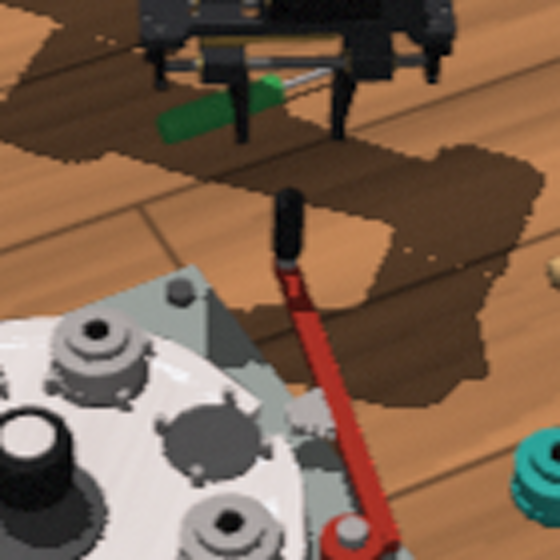

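The fingers, at crop (240,135) and (340,135), straddle the handle at (288,225). Down and close.

```bash
python3 -m creep '[[0.6,0.004,-0.005,0.1,0,0,0],[0.6,0.004,-0.005,0.22,0,0,0],[0.6,0.004,-0.005,0.315,0,0,0],[0.6,0.004,-0.005,0.315,0,0,0],[0,0.004,-0.005,0.315,0,0,0]]'| grep -E "wrist|tcp|grip";python3 -m creep '[[0,0,0,0,0,0,0],[0,0,0,0,0,0,0],[0,0,0,0,0,0,0],[0,0,0,0,0,0,0],[0,0,0,0,0,0,0]]'| grep -E "wrist|tcp|grip"
python3 -m creep '[[0,0,0,0,0,0,0],[0,0,0,0,0,0,0]]'| grep -E "wrist|tcp|grip"
python3 - <<'E'
from h import *
h=r.sense();R=h["ee_rot"]
need(.4477,.1238,.104,-100)
th0=np.radians(176.2)
P=np.array([.4477,.1238])-.241*np.array([np.cos(th0),np.sin(th0)])
p=h["tcp_pos"][:2]-P; a=np.arctan2(p[1],p[0]);print("r",np.hypot(*p),"arc mm",(th0-a)*241)
for L in (48,36,24,12,6,0):
    q=P+.241*np.array([np.cos(th0-L/241),np.sin(th0-L/241)]);d=np.r_[q-h["tcp_pos"][:2],0];print(L,(R.T@d/.3).round(4),"rot",round(-((th0-L/241)-a)/np.pi,4))
E
```

```text
tcp_pos: [0.4587, 0.1826, 0.1031]
wrist_force: [-0.3, 0.5, -0.2]
gripper_width: 0.574
tcp_pos: [0.4594, 0.1833, 0.1042]
wrist_force: [-2.3, 0.1, 2.1]
gripper_width: 0.241
tcp_pos: [0.4594, 0.1832, 0.1043]
wrist_force: [0.5, -0.2, -0.8]
gripper_width: 0.24
t 12.85 tcp [0.4594 0.1832 0.1043] jaw -113.8 F [ 0.5 -0.2 -0.8] g 0.24 j [ 41.  18. -27.  -0. -45.  26.]
need [ 0.0443  0.197   0.0022  0.0024  0.0024 -0.0765]
r 0.24090753198237247 arc mm 60.75114482683403
48 [0.0049 0.0422 0.0003] rot -0.0168
36 [0.0118 0.0816 0.0006] rot -0.0327
24 [0.0207 0.1206 0.0009] rot -0.0485
12 [0.0315 0.1591 0.0011] rot -0.0644
6 [0.0377 0.1781 0.0013] rot -0.0723
0 [0.0443 0.197  0.0014] rot -0.0802
```

```bash
python3 -m creep '[[0,0.005,0.042,0,0,0,-0.017],[0,0.012,0.082,0,0,0,-0.033],[0,0.021,0.12,0,0,0,-0.049],[0,0.0315,0.159,0,0,0,-0.064],[0,0.0375,0.178,0,0,0,-0.072]]'| grep -E "wrist|tcp|grip"; python3 -c "
from h import *
need(.4477,.1238,.104,-100)"
```

```text
tcp_pos: [0.4484, 0.1303, 0.1043]
wrist_force: [1.5, 4.3, -6.0]
gripper_width: 0.243
t 13.27 tcp [0.4484 0.1303 0.1043] jaw -100.7 F [ 1.5  4.3 -6. ] g 0.243 j [ 36.  16. -31.  -0. -43.  43.]
need [ 0.0019  0.0216  0.0012  0.0012  0.0023 -0.0041]
```

The handle is already past the 35 mm stop, so the wedge is entering the notch. I'll push it fully home.

```bash
python3 -m creep '[[0,0.001,0.011,0,0,0,-0.004],[0,0.002,0.022,0,0,0,-0.004],[0,0.002,0.028,0,0,0,-0.004],[0,0.002,0.028,0,0,0,-0.004]]'| grep -E "wrist|tcp|grip"; python3 - <<'E'
from h import *
need(.4477,.1238,.104,-100)
a=r.capture("top");print(holes("top",a,[(430.9,220.3)]))
E
```

```text
tcp_pos: [0.4478, 0.1229, 0.1043]
wrist_force: [0.9, 5.4, -5.6]
gripper_width: 0.245
t 13.6 tcp [0.4478 0.1229 0.1043] jaw -100.0 F [ 0.9  5.4 -5.6] g 0.245 j [ 35.  16. -32.  -0. -43.  45.]
need [-0.0009 -0.003   0.0011  0.0007  0.0021  0.0001]
[[430.88896146 220.31025474]]
```

```bash
python3 -m creep '[[0,0,0.006,0,0,0,0],[0,0,0.01,0,0,0,0],[0,0,0.01,0,0,0,0]]'| grep -E "wrist|tcp|grip"
```

```text
tcp_pos: [0.4478, 0.1226, 0.1043]
wrist_force: [-2.8, 12.4, -4.2]
gripper_width: 0.242
```

The force rises and the motion stops, so this is the firm stop. I'll release and rise.

```bash
python3 -m creep '[[0,0,-0.003,0,0,0,0],[0.6,0,0,0,0,0,0],[0.6,0,0,0,0,0,0],[0.6,0,0,0,0,0,0],[0.6,0,0,0,0,0,0]]'| grep -E "wrist|tcp|grip"
python3 -m creep '[[0.6,0,0,-0.08,0,0,0],[0.6,0,0,-0.2,0,0,0],[0.6,0,0,-0.32,0,0,0],[0.6,0,0,-0.4,0,0,0],[0.6,0,0,-0.4,0,0,0]]'| grep -E "wrist|tcp|grip"
python3 -m creep '[[0.6,-0.3,-0.5,0,0,0,0],[0.6,-0.3,-0.5,0,0,0,0],[0.6,-0.3,-0.5,0,0,0,0],[0.6,-0.3,-0.5,0,0,0,0],[0.6,-0.3,-0.5,0,0,0,0]]'| grep -E "wrist|tcp|grip"
python3 - <<'E'
from h import *
for n in("top","scene"):
    a0=r.capture(n);cv2.imwrite(f"pics/z_{n}.png",a0)
    a=a0[155:305,300:460] if n=="top" else a0[180:350,180:380]
    cv2.imwrite(f"pics/zc_{n}.png",cv2.resize(a,None,fx=4,fy=4,interpolation=cv2.INTER_CUBIC)[:600])
    i0=cv2.imread(f"pics/{n}0.png")
    g=[(431,220.3),(319,273)] if n=="top" else [(219,278.4),(310,194)]
    print(n,holes(n,i0,g).round(2).tolist(),holes(n,a0,g).round(2).tolist())
    # change inside the lever area
    d=cv2.absdiff(a0,i0).max(2); print("lever diff px",(d[185:285,308:330]>40).sum() if n=="top" else (d[190:283,300:358]>40).sum())
E
```

```text
tcp_pos: [0.4479, 0.1223, 0.1046]
wrist_force: [0.3, -0.2, 0.6]
gripper_width: 0.463
tcp_pos: [0.4514, 0.123, 0.2305]
wrist_force: [0.5, 0.7, 0.6]
gripper_width: 0.599
tcp_pos: [0.3876, 0.2903, 0.2317]
wrist_force: [-0.0, -0.3, -0.1]
gripper_width: 0.597
top [[430.86, 220.34], [319.1, 273.02]] [[430.89, 220.32], [318.76, 272.88]]
lever diff px 12
scene [[219.12, 278.33], [309.53, 195.97]] [[219.07, 278.32], [310.16, 196.07]]
lever diff px 697
```

View pics/zc_top.png

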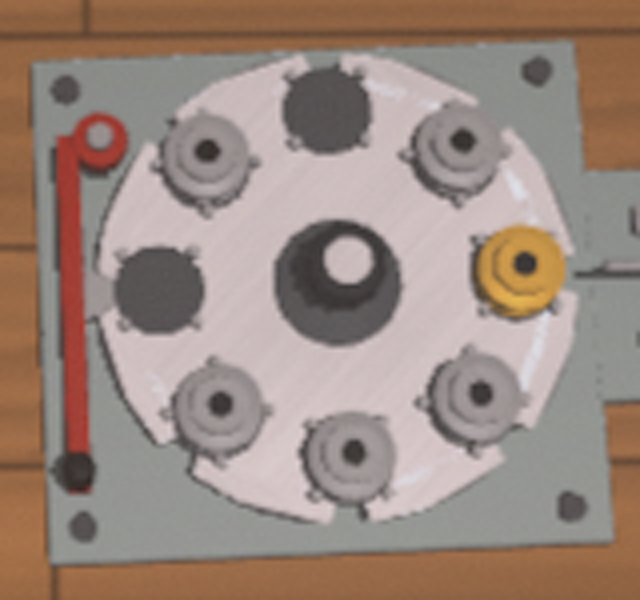

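View pics/z_scene.png

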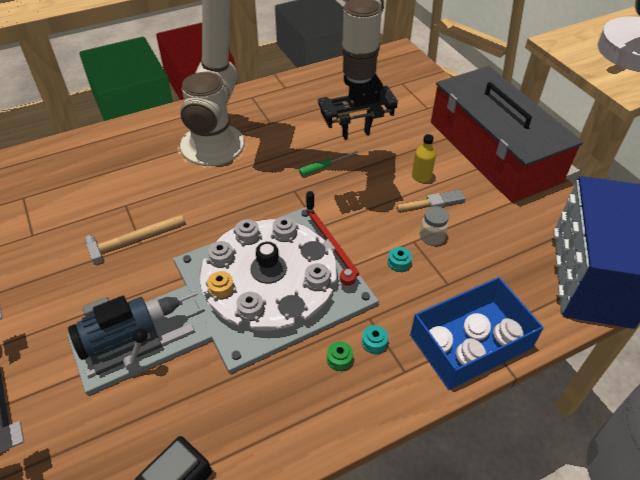

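The top view shows the lever home with its handle at (319,273), the brass pulley in front of the bit at (431,220), all six pulleys seated and the bench items in place. I'm handing the job in.

```bash
python3 -c "
from station import r
print(r.sense()['time_s']);r.finish_job()"
```

```text
15.25
the job is handed in; nothing more can be done
```

The brass pulley now stands in front of the drill bit, with the dial locked there. I handed the job in at about 15 s; it reports no verdict.

I swung the lever about 61 mm clear and turned the dial by its knob 135° counter-clockwise from above, which is three nests the short way. Then I pushed the lever back to its firm stop, released it and moved the arm away.

**Last checks**
- **Brass pulley:** in both pictures its bore is within about 0.1 px of where the bore of the pulley first at the station was (top view 430.9, 220.3).
- **Lever handle:** it is within 0.4 px of its starting place in the top view and 0.6 px in the scene view, or about 1–1.5 mm. At the stop the wrist force rose to about 12 N.
- **Pulleys and bench items:** all six pulleys sit in their nests, and the bench items look unmoved by eye. I did not measure either one.

**Disagreements**
- **Camera offset:** the two cameras differed by about 4.5 mm in y, so I used the average and confirmed it through the grasps.
- **Scene-view comparison:** the lever area showed 697 changed pixels in the scene view against 12 in the top view. I put this down to the changed pulleys and shadows there and did not look into it further.

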